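# Draw the investing pan into the vibrating table's spring catch and switch on

## Robot

A 7-joint arm with a two-finger parallel gripper is mounted at the origin on a cart in front of the work surface, level with it; the furniture and walls round the work are solid. World frame = base frame: x ahead of the robot, y to its left, z up, the work surface at z = 0. Lengths are in m, angles in rad, forces in N, time in s.
With the tool pointing down it reaches from about 0.4 to 0.85 m from the base axis. Payload 10.4 kg.
Tool frame: the origin (TCP) lies between the finger pads, 19 mm behind the fingertips; this is the grasp point; z points along the fingers, y is the line along which they close (so a half turn about z gives the same grasp; the last joint's range is limited). The gripper opens to 85 mm and grips with 20 to 120 N. Pads are 22 mm wide; open, the fingers measure 114 mm over their backs; the gripper's body (76 mm by 85 mm) begins 54 mm behind the grasp point. The pads swing forward as they close: fully open they stand 13 mm farther back than shut.
Start: joints at [-1.147, 0.332, -0.065, 1.46, 0.022, 1.35, -0.088], TCP at [0.27, 0.564, 0.25] pointing down, gripper open.
Joint ranges: [-2.6, 2.6], [-0.5, 2.12], [-1.47, 1.34], [0.16, 2.42], [-1.27, 4.41], [0.06, 2.06], [-2.6, 2.6]. Speed limits (rad/s): [2.22, 2.22, 2.79, 2.79, 3.14, 3.14, 3.14].

## Interface

Orientations are given as a unit quaternion [x, y, z, w].
In Python, from workcell import manip, viewer, finder gives the robot as it stands.
- The arm moves only by the tool arm_command, never from a script. Its argument "plan" is a list of rows, each an object with "dp": the shift along the tool's x, y, z in mm, a list of three; "spin": the turn about the tool's z in rad. A call has 1 to 5 rows; each row shifts and turns the commanded pose from where the row before left it, along the tool's axes as they then stand; what a row does not reach is not made up. A row lasts 1/10 s, in which the tool goes at most 50 mm and 8.59 degrees, less where a joint would pass 70% of its speed; a pose out of reach is approached as far as the arm can. A call is refused whole if a number of a shift passes 50 or a number of a turn 0.15, either way. A call with a gripper value outside its range is refused whole. "grip" is the closure, from -1 (fully open) to 1 (shut), set as the call begins (left out, the last holds). The fingers move at their own pace and stop on an object; "newtons" is the grip in N (left out, the last holds). Time passes only in rows, so rows that do not move let the fingers close. It gives the time, the measured TCP pose, the force, the opening and the grip force at its end, in the units of the state.
- manip.get_obs(): the state, without advancing time (a new reading comes with each control period).
- viewer.camera(name): name is "scene" or "top" or "wrist"; returns the picture (480x640x3 uint8, blue, green, red); there is no depth.
- viewer.camera_params(name): a dict with "vertical_fov" (degrees; the focal length in pixels is half the picture's height over the tangent of half this angle, whatever the lens; pixels are square), "cx", "cy" (the principal point, pixels), "R" (3x3) and "t" (3): a world point X has camera coordinates R X + t; the wrist camera has in their place "T_tool_cam" (4x4, takes a point from camera to tool coordinates, whose origin is the TCP and whose axes are the flange's). Camera axes: x right, y down, z forward; pixel columns grow to the right and rows downward; lengths in m; the calibration is good to about 2 mm. A picture is of the moment at which its call begins: read the wrist's pose just before it. camera_params takes no time and is no camera call.
- manip.hand_in(): hands the job in; it is judged then, once.
Trained networks look in the newest picture that a camera, given by its name, has taken for a name from the list of things; names that differ only in an ending like _2 or _b are one class to them, and where a whole thing is asked for, a point or a joint stands for the part that bears it (a point fixed in the world has none). Each returns a list of dicts, best first, with "score" (0 to 1); they miss things now and then, are a little off and sometimes report something else, mostly with a low value. They report only what shows in the picture. A call takes as long as a camera call. They do not tell look-alikes from the thing itself.
- finder.find_in(camera, thing): "position" ([x, y, z] in m, in world coordinates, good to about 4 mm: the middle of the surface that is visible of it).
The state is a dict: "clock": time; "joint_pos": joint angles; "joint_velocities": joint speeds; "tau": joint torques, N m; "position": TCP position; "ee_rot": TCP orientation; "ft_force": force on the tool from outside, world axes, zero at the start; "torque": the same for the moment, N m; "grip_width": opening from 0.0 (shut) to 1.0 (fully open); "grasp_force": force on a finger pad.
Only numpy, scipy, OpenCV 4.12 (cv2) and the standard library are available. Lean on these libraries where they do the work, as an engineer would, in place of code of your own. Each camera call takes 0.05 s, during which the arm holds its last target. There are 200 camera calls.

## Task

The steel pan with the casting flask in it stands loose at the back of the low vibrating table. Hook your fingertips behind the pan's far rim and gently draw it towards you against the sprung stop until the spring bolt snaps up behind it and keeps it there; handle the pan by that far side only, never haul hard on it, and keep the flask standing. Let go, and only then switch the table on by pushing its ball lever over, away from you, as far as it goes.

Things in the scene. Friction and masses are not known exactly. Their poses are not given: they have to be found in the camera images.
- table: Low vibrating table, fixed: aluminium deck 334 x 264 mm, its top 45 mm above the bench. Origin on the bench below the middle of the pan's seat; +x to the table's far edge, +y left. Steel side guides 22 mm high, inner faces at y = +-0.099 for x -0.092 to -0.040, flaring to +-0.114 at x = 0.005, lead the pan in along -x with 3 mm play a side; drawn in off the middle line it binds.
- seat (a point): Deck top above the table's origin: where the seated pan's origin comes IF the stop bar is at its middle setting. Stop plate and spring bolt sit on one bar in the deck's middle slot, clamped anywhere within 20 mm of this, nearer or farther along table x; that setting is not measured, so the last stretch is drawn by feel. The pan starts 70 to 95 mm farther (+x).
- pan: Loose stainless pan with rolled rim, 171 (x) x 208 (y) x 66 mm, 0.32 to 0.52 kg. Origin: middle of its underside; axes as the table's within 0.08 rad. Far wall 2 mm thick, 176 mm long, outer face at x = 0.072 (foot) to 0.080 (top). Fingers may touch the pan only with the TCP beyond pan x = 0.06. Sliding takes 1.5 to 4 N; the fingers must never press on it with over 25 N.
- pan_far_rim (a point): Middle of the outer edge of the pan's far rim: pan x = 0.084, y = 0, 66 mm above the pan's origin (rim top). The rim is 170 mm long in y, 4 mm high and stands 4 mm proud of the wall; a finger hooked behind the pan bears on it. Behind it is only bare deck and bench.
- flask: Casting flask: steel cylinder 57 mm across filled with plaster, on a black rubber base 68 mm across; 75 mm high in all, 0.24 to 0.39 kg. Stands loose on the pan's floor, within 45 mm of its middle in y and 30 mm in x. Origin: middle of its underside, z up. Must stay upright.
- stop (a joint): Rubber-faced stop plate (140 mm wide, top 69 mm above deck) at the near end of the bar, on two spring plungers: metres it is pushed back towards the robot, 0 free, 0.011 hard at its end. It pushes the pan away with 5 N at first touch, rising 0.35 N a mm to 9 N at the end. With the pan caught it reads about 0.008.
- catch (a joint): Spring bolt in the deck slot, 22 mm wide, 12 mm above the deck when up, weak spring (about 1 N): metres pressed down; 0 up, 0.012 level with the deck (the start, under the pan). Rises behind the pan's far wall as the stop is pushed back 6.5 to 8 mm, fully up 3 mm before its hard end. Let go, the pan springs back on to the bolt and stays.
- switch (a joint): Lever angle, rad: 0 off (leaning 0.5 to the near side, table -x), 1.0 fully on (0.5 to the far side, +x); on counts above 0.85. Starts at 0 to 0.1, stays where left, needs about 1.5 N at the ball. Pivot axis along table y, at table x = 0.040, y = -0.162, 52 mm above the bench.
- switch_tip (a point): Centre of the steel ball (26 mm across) at the end of the switch lever, 45 mm from the pivot, about 92 mm above the bench. The lever stands on a black block 70 x 50 mm, its top 55 mm above the bench, at the right side of the table; the pan's right rim passes about 45 mm left of the ball's side.
Mind the look-alikes: they are no part of the job. Leave any orange look-alike of the flask alone.

How it is judged:
On the way, in this order (a step that is already met when the one before it is completed fails the run):
1. The pan is caught between the sprung stop and the bolt, let go, with the switch still off (value of joint stop above 0.004 m and value of joint catch below 0.004 m and contact force between the fingers and pan below 0.3 N and value of joint switch below 0.5 rad), for 0.2 s.
2. The switch lever is pushed over to on (value of joint switch above 0.85 rad), for 0.1 s.
At the end, for the whole second after the job is handed in: The pan holds the stop plate pushed back by more than 4 mm, with the bolt up behind it (within 4 mm of fully up); the lever is on (above 0.85 rad); the flask stands in the pan within 0.15 rad of upright and 90 mm of its middle; pan and flask are at rest (value of joint stop above 0.004 m and value of joint catch below 0.004 m and value of joint switch above 0.85 rad and angle between flask's own z axis and vertical below 0.15 rad and horizontal distance between flask and pan below 0.09 m and linear speed of each of pan, flask below 0.01 m/s); the robot touches nothing.
It fails at once if The hand presses on the pan with more than 25 N (contact force between the fingers and pan above 25 N).
It fails at once if The fingers touch the pan anywhere but at its far side (TCP nearer than 0.06 m beyond the pan's middle) (contact force between the fingers and pan above 1 N and x of the grasp point in the frame of pan below 0.06 m).
It fails at once if The flask is tipped by more than 0.4 rad (angle between flask's own z axis and vertical above 0.4 rad).
It also fails if it takes over 54 s, if anything falls off the work surface, if the arm or the gripper's body presses on something with over 40 N, if the wrist force passes 120 N, or if a joint passes its speed limit or range.

## Working session

There is one attempt and no reset: what is moved stays moved. The work goes in short steps, Python scripts to look and compute and a tool call to move; the robot and the scene stay as the last step left them, time stands still between calls to the robot, and variables do not carry over. Pictures are saved under pics/ and viewed, at most 11 in all, crops included, and the job is handed in when it is done.

Besides the shell and the picture viewer there is one more tool, called by a JSON object that holds its "op" and its "data", one argument or row to a line. arm_command: Moves the arm, as the interface text tells. Its arguments: {"type":"object","properties":{"plan":{"type":"array","items":{"type":"object","properties":{"dp":{"type":"array","items":{"type":"number"}},"spin":{"type":"number"}}}},"grip":{"type":"number"},"newtons":{"type":"number"}},"required":["plan"]}

```bash
mkdir -p pics; cat > h.py <<'E'
from workcell import manip, viewer, finder
import numpy as np, cv2
from scipy.spatial.transform import Rotation as Ro
def ray(cam,uv,z):
    p=viewer.camera_params(cam); f=240/np.tan(np.radians(p['vertical_fov'])/2)
    R=np.array(p['R']);t=np.array(p['t']); d=R.T@np.array([(uv[0]-p['cx'])/f,(uv[1]-p['cy'])/f,1]); c=-R.T@t
    return c+d*(z-c[2])/d[2]
def proj(cam,X):
    p=viewer.camera_params(cam); f=240/np.tan(np.radians(p['vertical_fov'])/2)
    x=np.array(p['R'])@X+p['t']; return x[:2]/x[2]*f+[p['cx'],p['cy']]
E
python3 - <<'E'
from h import *
o=manip.get_obs(); print({k:np.round(v,3) for k,v in o.items()}); print(Ro.from_quat(o['ee_rot']).as_matrix().round(3))
for c in ['scene','top']:
    im=viewer.camera(c); cv2.imwrite(f'pics/{c}0.png',im)
    for n in ['table','pan','pan_far_rim','flask','switch_tip','stop','catch','switch']:
        for r in finder.find_in(c,n)[:3]: print(c,n,round(r['score'],2),np.round(r['position'],3))
    p=viewer.camera_params(c); print(c,p)
print(viewer.camera_params('wrist'))
E
```

```text
{'clock': np.float64(0.0), 'joint_pos': array([-1.147,  0.333, -0.065,  1.461,  0.022,  1.35 , -0.088]), 'joint_velocities': array([ 0.002,  0.001,  0.001, -0.   ,  0.001, -0.001,  0.002]), 'tau': array([-0.0000e+00, -6.2546e+01,  4.9000e-02, -3.9158e+01,  1.6000e-02,
        1.0000e-02, -0.0000e+00]), 'position': array([0.27 , 0.563, 0.249]), 'ee_rot': array([ 0.222,  0.975, -0.001, -0.   ]), 'ft_force': array([-0.047, -0.013, -0.925]), 'torque': array([ 0.041, -0.036,  0.009]), 'grasp_force': np.float64(0.0), 'grip_width': np.float64(0.999)}
[[-0.902  0.432 -0.001]
 [ 0.432  0.902 -0.001]
 [-0.    -0.001 -1.   ]]
scene table 0.68 [0.458 0.072 0.043]
scene pan 0.59 [0.563 0.174 0.073]
scene pan_far_rim 0.62 [0.555 0.174 0.078]
scene flask 0.98 [0.433 0.39  0.049]
scene flask 0.82 [0.515 0.138 0.1  ]
scene switch_tip 0.81 [0.454 0.011 0.099]
scene catch 0.73 [0.456 0.069 0.045]
scene switch 0.69 [0.515 0.136 0.102]
scene switch 0.65 [0.458 0.01  0.094]
scene {'vertical_fov': 57.51729483047269, 'cx': 317.44028677639994, 'cy': 240.05486458247265, 'R': array([[ 0.76913363, -0.63895319, 
[... 566 characters left out ...]
685, 'cx': 310.74849942045546, 'cy': 251.00103351920072, 'R': array([[-0.02837917, -0.99949951,  0.01397703],
       [-0.98145585,  0.02520956, -0.19002341],
       [ 0.18957595, -0.01911055, -0.98168006]]), 't': array([0.21895516, 0.56061247, 0.8571657 ])}
{'vertical_fov': 64.05745792716792, 'cx': 319.7376843709025, 'cy': 239.61377118069151, 'T_tool_cam': array([[ 2.58339516e-04, -9.65699836e-01, -2.59660857e-01,
         6.60490411e-02],
       [ 9.99999856e-01,  1.27224811e-04,  5.21751724e-04,
         9.06459476e-04],
       [-4.70820251e-04, -2.59660954e-01,  9.65699729e-01,
        -1.23111901e-01],
       [ 0.00000000e+00,  0.00000000e+00,  0.00000000e+00,
         1.00000000e+00]])}
```

View pics/top0.png

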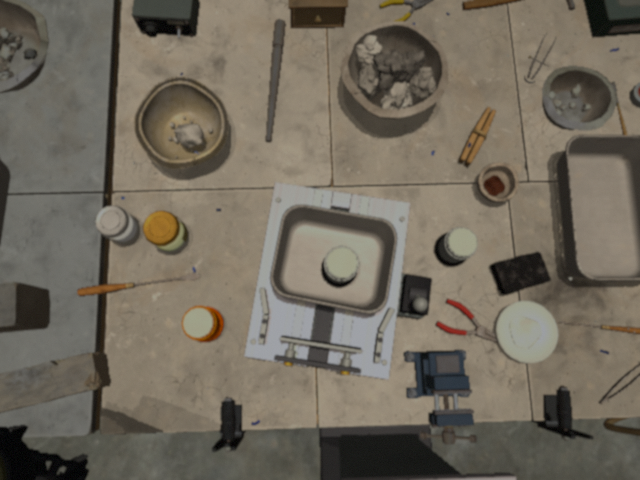

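View pics/scene0.png

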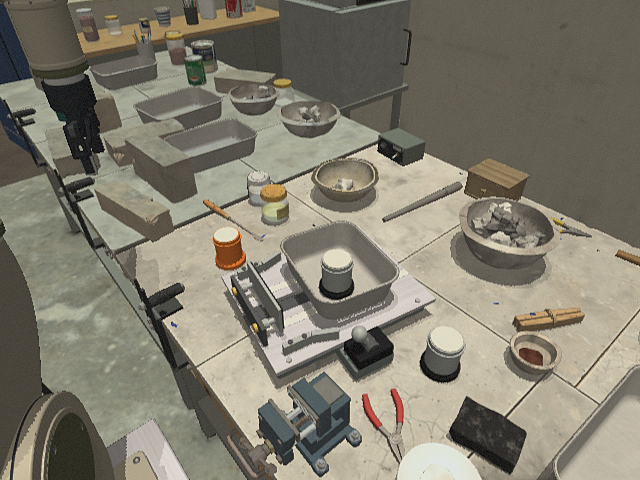

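```bash
python3 - <<'E'
from h import *
im=cv2.imread('pics/top0.png')[175:390,235:445]; cv2.imwrite('pics/c1.png',cv2.resize(im,None,fx=2.7,fy=2.7,interpolation=cv2.INTER_CUBIC))
for uv in [(279,185),(410,202),(388,378),(246,356)]: print('deck',uv,ray('top',uv,.045).round(4))
for uv in [(287,205),(397,220),(275,290),(388,312)]: print('rim',uv,ray('top',uv,.111).round(4))
print(ray('top',(421,304),.092).round(4))
E
```

```text
deck (279, 185) [0.6987 0.261  0.045 ]
deck (410, 202) [0.6586 0.0104 0.045 ]
deck (388, 378) [0.3326 0.0718 0.045 ]
deck (246, 356) [0.3784 0.3255 0.045 ]
rim (287, 205) [0.639  0.2445 0.111 ]
rim (397, 220) [0.6068 0.0511 0.111 ]
rim (275, 290) [0.4886 0.2679 0.111 ]
rim (388, 312) [0.4459 0.0764 0.111 ]
[0.4594 0.0145 0.092 ]
```

View pics/c1.png

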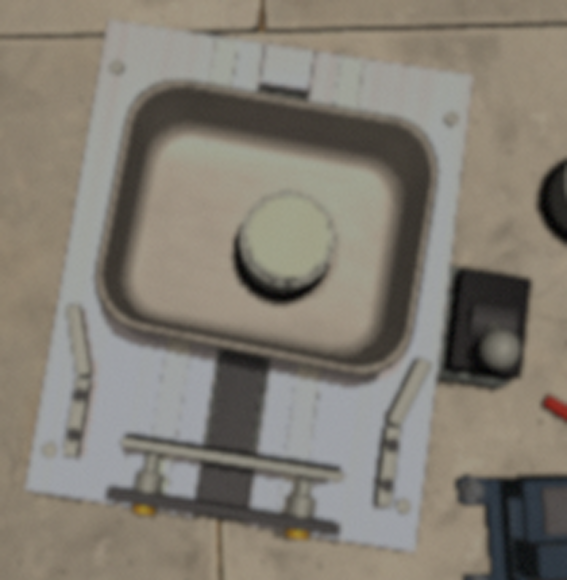

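```bash
python3 - <<'E'
from h import *
q=lambda u,z:ray('top',((u[0]+.5)/2.7+234.5,(u[1]+.5)/2.7+174.5),z)[:2]
ang=lambda a,b:np.arctan2(*(b-a)[::-1])
D=[q(u,.045) for u in [(109,20),(470,75),(416,550),(27,490)]]
print(np.round(D,4)); FL,FR,NR,NL=D
print('sizes',[round(np.linalg.norm(D[i]-D[i-1]),4) for i in range(4)])
print('yaw',ang(FR,FL)-np.pi/2,ang(NR,NL)-np.pi/2,ang(NL,FL),ang(NR,FR))
s0,s1=q((224,505),.045),q((287,50),.045); print('slot',s0,s1,ang(s0,s1))
lines={'far':((180,82),(385,115)),'near':((130,337),(375,380)),'left':((130,115),(99,290)),'right':((436,165),(408,350))}
for k,(a,b) in lines.items():
    A,B=q(a,.109),q(b,.109); print(k,A,B,ang(A,B))
g=[q(u,.067) for u in [(80,455),(90,375),(378,505),(388,430)]]; print('guides',np.round(g,4))
print('stop front ends',q((125,435),.114),q((342,472),.114))
print('ball',q((499,351),.097), 'flask top',q((289,228),.167))
E
```

```text
[[0.7047 0.2685]
 [0.6577 0.0128]
 [0.3319 0.0705]
 [0.3782 0.3278]]
sizes [np.float64(0.3319), np.float64(0.26), np.float64(0.3309), np.float64(0.2614)]
yaw -0.18170569000652703 -0.1780495459032656 -0.17968416522541675 -0.1752735441448757
slot [0.36468022 0.19692583] [0.6793646  0.14225078] -0.17202835087180954
far [0.63883304 0.21913965] [0.61312644 0.08533452] -1.7606033149100881
near [0.47219227 0.25491608] [0.44090769 0.10102498] -1.7713536663806486
left [0.61724736 0.25237264] [0.50264831 0.27412066] 2.9540480510881837
right [0.57872533 0.0538886 ] [0.45919169 0.07908373] 2.9338549234786626
guides [[0.4    0.2906]
 [0.4517 0.2835]
 [0.3625 0.0973]
 [0.4104 0.0882]]
stop front ends [0.41105109 0.25887799] [0.38472725 0.12517542]
ball [0.45789011 0.01843126] flask top [0.52947786 0.15620596]
```

{"op": "arm_command", "data": {
  "plan": [
    {"dp":[0,0,0],"spin":-0.135},
    {"dp":[0,0,0],"spin":-0.134},
    {"dp":[0,0,0]}
  ],
  "grip": -1
}}

```text
invalid input at $.plan[2]: expected keys dp, spin
```

```bash
cat >> h.py <<'E'
O=np.array([.4655,.181]); YAW=-.178
ex=np.array([np.cos(YAW),np.sin(YAW)]); ey=np.array([-ex[1],ex[0]])
def tab(p): d=np.array(p[:2])-O; return np.array([d@ex,d@ey])
def st():
    o=manip.get_obs(); R=Ro.from_quat(o['ee_rot']).as_matrix()
    print('t',round(float(o['clock']),2),'tcp',o['position'].round(4),'tab',tab(o['position']).round(4),'F',(R.T@o['ft_force']).round(2),'yaw',round(float(np.arctan2(-R[1,0],-R[0,0])),4),'w',round(float(o['grip_width']),3))
    return o,R
def todp(x,y,z):
    o,R=st(); T=np.r_[O+x*ex+y*ey,z]; print('dp mm',(R.T@(T-o['position'])*1e3).round(1))
def wp(X,o):
    p=viewer.camera_params('wrist'); R=Ro.from_quat(o['ee_rot']).as_matrix(); T=np.array(p['T_tool_cam'])
    c=T[:3,:3].T@(R.T@(np.array(X)-o['position'])-T[:3,3]); f=240/np.tan(np.radians(p['vertical_fov'])/2)
    return c[:2]/c[2]*f+[p['cx'],p['cy']]
def wray(uv,z,o):
    p=viewer.camera_params('wrist'); R=Ro.from_quat(o['ee_rot']).as_matrix(); T=np.array(p['T_tool_cam']); f=240/np.tan(np.radians(p['vertical_fov'])/2)
    d=R@T[:3,:3]@np.array([(uv[0]-p['cx'])/f,(uv[1]-p['cy'])/f,1]); c=o['position']+R@T[:3,3]
    return c+d*(z-c[2])/d[2]
E
python3 -c "
from h import *
todp(.21,-.002,.17)"
```

```text
t 0.9 tcp [0.27   0.5637 0.25  ] tab [-0.2601  0.342 ] F [-0.04 -0.07  0.35] yaw -0.4468 w 1.002
dp mm [-544.6 -206.8   80. ]
```

{"op": "arm_command", "data": {
  "plan": [
    {"dp":[0,0,0],"spin":-0.135},
    {"dp":[0,0,0],"spin":-0.134},
    {"dp":[0,0,0],"spin":0}
  ],
  "grip": -1
}}

```text
clock: 1.2
position: [0.2701, 0.5637, 0.25]
ee_rot: [0.088, 0.996, 0.0, -0.0]
ft_force: [0.4, -0.4, -0.3]
grip_width: 1.004
grasp_force: 0.0
```

```bash
python3 -c "
from h import *
todp(.21,-.002,.18)"
```

```text
t 1.2 tcp [0.2701 0.5637 0.25  ] tab [-0.2601  0.342 ] F [-0.51 -0.3   0.34] yaw -0.1757 w 1.004
dp mm [-469.3 -345.1   70. ]
```

{"op": "arm_command", "data": {
  "plan": [
    {"dp":[-39,-29,0],"spin":0},
    {"dp":[-39,-29,0],"spin":0},
    {"dp":[-39,-29,0],"spin":0},
    {"dp":[-39,-29,0],"spin":0},
    {"dp":[-39,-29,0],"spin":0}
  ]
}}

```text
clock: 1.7
position: [0.4375, 0.3849, 0.2503]
ee_rot: [0.091, 0.996, 0.0, 0.0]
ft_force: [0.2, 0.5, -0.4]
grip_width: 0.997
grasp_force: 0.0
```

{"op": "arm_command", "data": {
  "plan": [
    {"dp":[-39,-29,0],"spin":0},
    {"dp":[-39,-29,0],"spin":0},
    {"dp":[-39,-29,0],"spin":0},
    {"dp":[-39,-29,0],"spin":0},
    {"dp":[-39,-29,0],"spin":0}
  ]
}}

```text
clock: 2.2
position: [0.6037, 0.2077, 0.2503]
ee_rot: [0.091, 0.996, 0.0, 0.0]
ft_force: [0.5, 1.3, -0.2]
grip_width: 1.002
grasp_force: 0.0
```

{"op": "arm_command", "data": {
  "plan": [
    {"dp":[-39,-29,20],"spin":0},
    {"dp":[-39,-25,25],"spin":0},
    {"dp":[0,0,0],"spin":0},
    {"dp":[0,0,0],"spin":0}
  ]
}}

```text
clock: 2.6
position: [0.6666, 0.1444, 0.206]
ee_rot: [0.092, 0.996, -0.0, -0.001]
ft_force: [-0.6, 1.9, 0.7]
grip_width: 1.002
grasp_force: 0.0
```

```bash
python3 - <<'E'
from h import *
todp(.21,-.002,.18)
o=manip.get_obs(); cv2.imwrite('pics/w1.png',viewer.camera('wrist'))
for n in ['pan_far_rim','pan','catch','flask']:
    for r in finder.find_in('wrist',n)[:2]: print(n,round(r['score'],2),np.round(r['position'],3),tab(r['position']).round(4))
E
```

```text
t 2.6 tcp [0.6666 0.1444 0.206 ] tab [ 0.2044 -0.0004] F [ 0.97  1.72 -0.67] yaw -0.1833 w 1.002
dp mm [-5.6 -1.6 26. ]
pan_far_rim 0.63 [0.572 0.163 0.046] [0.108  0.0011]
pan 0.69 [0.576 0.166 0.048] [0.1117 0.0044]
flask 0.77 [0.55  0.148 0.122] [ 0.0895 -0.0173]
```

View pics/w1.png

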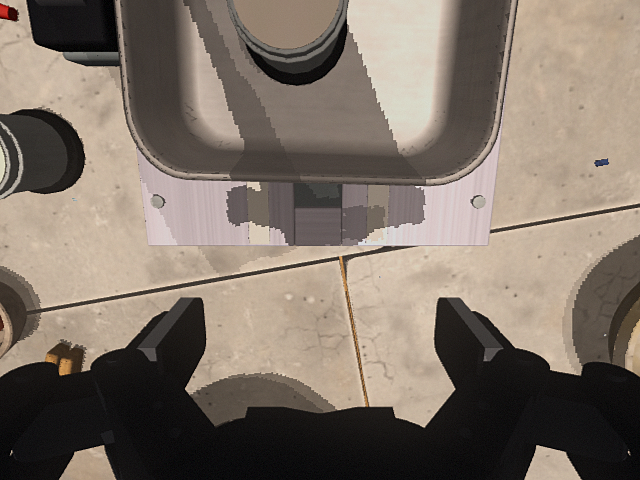

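```bash
sed -i 's/YAW=-.178/YAW=-.183/' h.py; python3 - <<'E'
from h import *
o,R=st()
for n,uv,z in [('deckL',(148,245),.045),('deckR',(489,245),.045),('slot',(318,240),.045),('rim0',(180,182),.109),('rim1',(460,184.5),.109),('rimmid',(318,183),.109),('left',(123,100),.109),('right',(507,100),.109)]:
    X=wray(uv,z,o); print(n,X.round(4),tab(X).round(4))
E
```

```text
t 2.85 tcp [0.6662 0.1472 0.2083] tab [0.2035 0.0033] F [-0.12 -0.22 -0.31] yaw -0.1766 w 1.003
deckL [0.6586 0.0147 0.045 ] [ 0.2201 -0.1284]
deckR [0.7051 0.2753 0.045 ] [0.2185 0.1363]
slot [0.6778 0.1452 0.045 ] [0.2153 0.0034]
rim0 [0.6126 0.0762 0.109 ] [ 0.1637 -0.0763]
rim1 [0.6424 0.2351 0.109 ] [0.1641 0.0854]
rimmid [0.6272 0.1544 0.109 ] [0.1638 0.0033]
left [0.564  0.0576 0.109 ] [ 0.1193 -0.1034]
right [0.6008 0.2642 0.109 ] [0.1179 0.1064]
```

{"op": "arm_command", "data": {
  "plan": [
    {"dp":[0,-2,40],"spin":0},
    {"dp":[0,0,40],"spin":0},
    {"dp":[0,0,25],"spin":0},
    {"dp":[0,0,12],"spin":0},
    {"dp":[0,0,0],"spin":0}
  ]
}}

```text
clock: 3.35
position: [0.6653, 0.1442, 0.0893]
ee_rot: [0.088, 0.996, -0.0, -0.001]
ft_force: [-1.5, 0.2, 0.5]
grip_width: 1.002
grasp_force: 0.0
```

{"op": "arm_command", "data": {
  "plan": [
    {"dp":[0,0,0],"spin":0},
    {"dp":[5,0,0],"spin":0},
    {"dp":[5,0,0],"spin":0},
    {"dp":[0,0,0],"spin":0},
    {"dp":[0,0,0],"spin":0}
  ]
}}

```text
clock: 3.85
position: [0.6563, 0.1456, 0.0908]
ee_rot: [0.089, 0.996, 0.0, 0.0]
ft_force: [0.0, 0.5, -0.1]
grip_width: 1.003
grasp_force: 0.0
```

```bash
python3 - <<'E'
from h import *
o,R=st(); cv2.imwrite('pics/w2.png',viewer.camera('wrist'))
E
```

```text
t 3.85 tcp [0.6563 0.1456 0.0908] tab [ 0.1941 -0.    ] F [0.05 0.46 0.09] yaw -0.1776 w 1.003
```

View pics/w2.png

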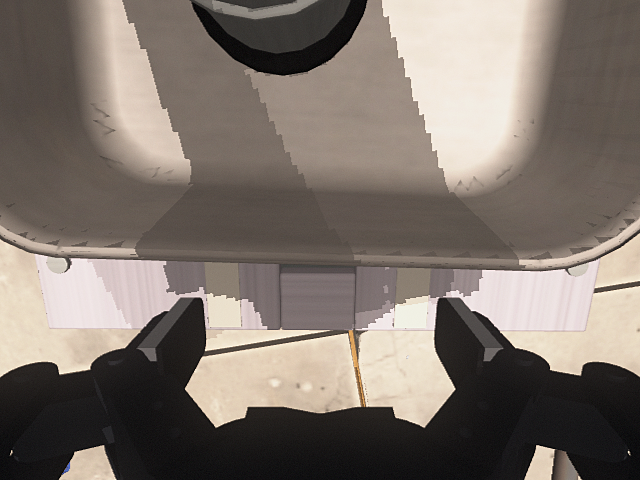

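{"op": "arm_command", "data": {
  "plan": [
    {"dp":[5,0,0],"spin":0},
    {"dp":[4,0,0],"spin":0},
    {"dp":[3,0,0],"spin":0},
    {"dp":[2,0,0],"spin":0},
    {"dp":[2,0,0],"spin":0}
  ]
}}

```text
clock: 4.4
position: [0.6404, 0.1483, 0.0903]
ee_rot: [0.089, 0.996, 0.0, 0.0]
ft_force: [-1.1, -0.0, 0.2]
grip_width: 1.002
grasp_force: 0.0
```

{"op": "arm_command", "data": {
  "plan": [
    {"dp":[2,0,0],"spin":0},
    {"dp":[2,0,0],"spin":0},
    {"dp":[2,0,0],"spin":0},
    {"dp":[2,0,0],"spin":0},
    {"dp":[2,0,0],"spin":0}
  ]
}}

```text
clock: 4.9
position: [0.6307, 0.1501, 0.0903]
ee_rot: [0.089, 0.996, 0.0, 0.0]
ft_force: [2.3, 0.2, 0.5]
grip_width: 1.002
grasp_force: 1.3
```

{"op": "arm_command", "data": {
  "plan": [
    {"dp":[2,0,0],"spin":0},
    {"dp":[2,0,0],"spin":0},
    {"dp":[2,0,0],"spin":0},
    {"dp":[2,0,0],"spin":0},
    {"dp":[2,0,0],"spin":0}
  ]
}}

```text
clock: 5.4
position: [0.6208, 0.1516, 0.0903]
ee_rot: [0.089, 0.996, -0.0, 0.0]
ft_force: [4.1, 0.2, -1.3]
grip_width: 1.003
grasp_force: 1.6
```

```bash
python3 - <<'E'
from h import *
o,R=st(); cv2.imwrite('pics/w3.png',viewer.camera('wrist'))
E
```

```text
t 5.4 tcp [0.6208 0.1516 0.0903] tab [ 0.1581 -0.0006] F [-3.99  0.87  1.29] yaw -0.1778 w 1.003
```

View pics/w3.png

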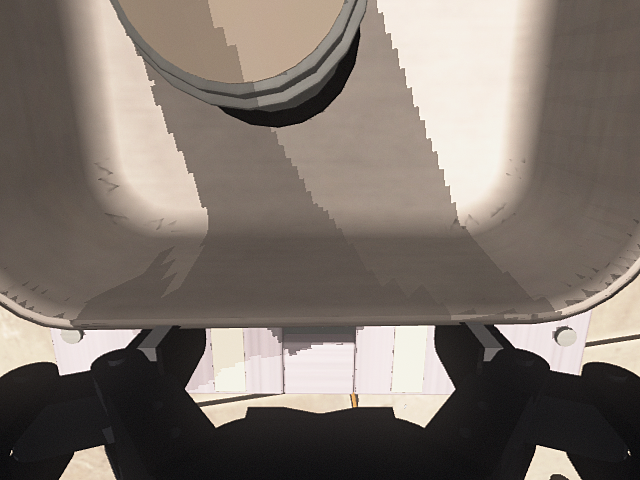

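{"op": "arm_command", "data": {
  "plan": [
    {"dp":[3,0,0],"spin":0},
    {"dp":[3,0,0],"spin":0},
    {"dp":[3,0,0],"spin":0},
    {"dp":[3,0,0],"spin":0},
    {"dp":[3,0,0],"spin":0}
  ]
}}

```text
clock: 5.95
position: [0.6059, 0.1545, 0.0903]
ee_rot: [0.089, 0.996, 0.0, 0.0]
ft_force: [4.1, -0.6, -0.8]
grip_width: 0.999
grasp_force: 1.7
```

{"op": "arm_command", "data": {
  "plan": [
    {"dp":[2,0,0],"spin":0},
    {"dp":[2,0,0],"spin":0},
    {"dp":[2,0,0],"spin":0},
    {"dp":[2,0,0],"spin":0},
    {"dp":[2,0,0],"spin":0}
  ]
}}

```text
clock: 6.45
position: [0.5964, 0.1565, 0.0904]
ee_rot: [0.089, 0.996, 0.0, 0.0]
ft_force: [5.5, 0.8, -1.7]
grip_width: 0.997
grasp_force: 2.6
```

{"op": "arm_command", "data": {
  "plan": [
    {"dp":[2,0,0],"spin":0},
    {"dp":[2,0,0],"spin":0},
    {"dp":[2,0,0],"spin":0},
    {"dp":[2,0,0],"spin":0}
  ]
}}

```text
clock: 6.85
position: [0.5886, 0.1582, 0.0905]
ee_rot: [0.089, 0.996, 0.0, 0.0]
ft_force: [4.2, 1.2, -1.7]
grip_width: 1.002
grasp_force: 2.0
```

```bash
python3 - <<'E'
from h import *
o,R=st(); a=viewer.camera('top')[175:390,235:445]
cv2.imwrite('pics/t4.png',cv2.resize(a,None,fx=2.7,fy=2.7,interpolation=cv2.INTER_CUBIC))
E
```

```text
t 6.85 tcp [0.5886 0.1582 0.0905] tab [ 1.252e-01 -1.000e-04] F [-3.93  1.91  1.7 ] yaw -0.1777 w 1.002
```

View pics/t4.png

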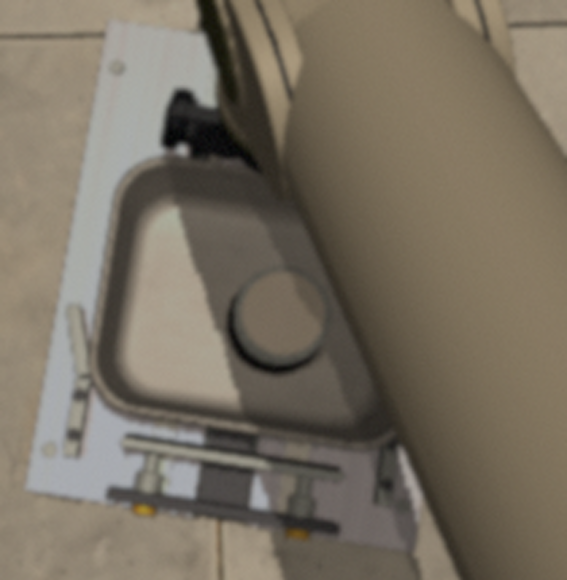

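{"op": "arm_command", "data": {
  "plan": [
    {"dp":[2,0,0],"spin":0},
    {"dp":[2,0,0],"spin":0},
    {"dp":[2,0,0],"spin":0},
    {"dp":[1,0,0],"spin":0}
  ]
}}

```text
clock: 7.3
position: [0.5813, 0.159, 0.0903]
ee_rot: [0.089, 0.996, 0.0, 0.0]
ft_force: [5.4, 1.2, -0.2]
grip_width: 1.0
grasp_force: 2.1
```

{"op": "arm_command", "data": {
  "plan": [
    {"dp":[1,0,0],"spin":0},
    {"dp":[1,0,0],"spin":0},
    {"dp":[1,0,0],"spin":0}
  ]
}}

```text
clock: 7.6
position: [0.5786, 0.1594, 0.0902]
ee_rot: [0.089, 0.996, 0.0, 0.0]
ft_force: [5.8, 1.8, -0.1]
grip_width: 0.999
grasp_force: 2.2
```

{"op": "arm_command", "data": {
  "plan": [
    {"dp":[1,0,0],"spin":0},
    {"dp":[1,0,0],"spin":0},
    {"dp":[1,0,0],"spin":0}
  ]
}}

```text
clock: 7.9
position: [0.5765, 0.1602, 0.0906]
ee_rot: [0.089, 0.996, 0.0, 0.001]
ft_force: [8.9, 3.2, -1.2]
grip_width: 0.997
grasp_force: 4.0
```

{"op": "arm_command", "data": {
  "plan": [
    {"dp":[0,1,0],"spin":0},
    {"dp":[0,1,0],"spin":0},
    {"dp":[0,0,0],"spin":0}
  ]
}}

```text
clock: 8.2
position: [0.5764, 0.1607, 0.0903]
ee_rot: [0.089, 0.996, -0.001, 0.0]
ft_force: [6.0, -1.3, 0.7]
grip_width: 0.998
grasp_force: 3.1
```

```bash
python3 -c "
from h import *
st()"
```

```text
t 8.2 tcp [0.5764 0.1607 0.0903] tab [0.1128 0.0002] F [-6.09 -0.2  -0.67] yaw -0.179 w 0.998
```

{"op": "arm_command", "data": {
  "plan": [
    {"dp":[1,0,0],"spin":0},
    {"dp":[1,0,0],"spin":0}
  ]
}}

```text
clock: 8.4
position: [0.5751, 0.1611, 0.0906]
ee_rot: [0.089, 0.996, -0.0, 0.001]
ft_force: [8.8, -1.9, -1.1]
grip_width: 1.003
grasp_force: 4.5
```

```bash
python3 -c "
from h import *
st()"
```

```text
t 8.4 tcp [0.5751 0.1611 0.0906] tab [0.1114 0.0003] F [-8.98 -0.29  1.15] yaw -0.1792 w 1.003
```

{"op": "arm_command", "data": {
  "plan": [
    {"dp":[1,0,0],"spin":0},
    {"dp":[1,0,0],"spin":0},
    {"dp":[1,0,0],"spin":0}
  ]
}}

```text
clock: 8.7
position: [0.5723, 0.1616, 0.0906]
ee_rot: [0.089, 0.996, -0.0, 0.001]
ft_force: [10.6, -1.6, -0.9]
grip_width: 1.0
grasp_force: 4.9
```

{"op": "arm_command", "data": {
  "plan": [
    {"dp":[1,0,0],"spin":0},
    {"dp":[1,0,0],"spin":0}
  ]
}}

```text
clock: 8.9
position: [0.5703, 0.1618, 0.0906]
ee_rot: [0.09, 0.996, -0.0, 0.001]
ft_force: [8.5, -0.7, -0.4]
grip_width: 1.0
grasp_force: 4.7
```

{"op": "arm_command", "data": {
  "plan": [
    {"dp":[1,0,0],"spin":0},
    {"dp":[1,0,0],"spin":0}
  ]
}}

```text
clock: 9.1
position: [0.5685, 0.1621, 0.0906]
ee_rot: [0.09, 0.996, -0.0, 0.001]
ft_force: [10.6, -2.2, -1.8]
grip_width: 1.001
grasp_force: 5.4
```

{"op": "arm_command", "data": {
  "plan": [
    {"dp":[1,0,0],"spin":0},
    {"dp":[0,0,0],"spin":0}
  ]
}}

```text
clock: 9.3
position: [0.5675, 0.1623, 0.0906]
ee_rot: [0.09, 0.996, -0.0, 0.001]
ft_force: [11.4, -2.1, -1.8]
grip_width: 1.001
grasp_force: 5.3
```

```bash
python3 - <<'E'
from h import *
st(); cv2.imwrite('pics/w5.png',viewer.camera('wrist')[200:440,120:520])
for n in ['catch','stop']:
    for c in ['wrist']:
        for r in finder.find_in(c,n)[:2]: print(c,n,round(r['score'],2),np.round(r['position'],3),tab(r['position']).round(4))
E
```

```text
t 9.3 tcp [0.5675 0.1623 0.0906] tab [0.1037 0.0002] F [-11.6   -0.07   1.83] yaw -0.1795 w 1.001
wrist stop 0.64 [0.516 0.179 0.062] [0.0505 0.0069]
```

View pics/w5.png

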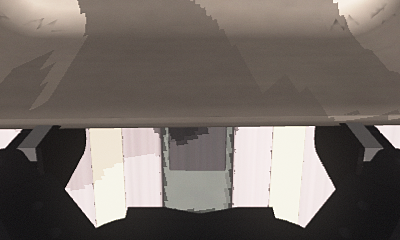

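{"op": "arm_command", "data": {
  "plan": [
    {"dp":[1,0,0],"spin":0},
    {"dp":[0,0,0],"spin":0}
  ]
}}

```text
clock: 9.65
position: [0.5666, 0.1625, 0.0906]
ee_rot: [0.09, 0.996, -0.0, 0.002]
ft_force: [11.1, -1.2, -1.5]
grip_width: 1.0
grasp_force: 5.5
```

{"op": "arm_command", "data": {
  "plan": [
    {"dp":[1,0,0],"spin":0},
    {"dp":[0,0,0],"spin":0}
  ]
}}

```text
clock: 9.85
position: [0.5664, 0.1624, 0.0909]
ee_rot: [0.09, 0.996, -0.0, 0.002]
ft_force: [13.9, -2.1, -3.2]
grip_width: 1.0
grasp_force: 7.1
```

{"op": "arm_command", "data": {
  "plan": [
    {"dp":[-1,0,0],"spin":0},
    {"dp":[-1,0,0],"spin":0},
    {"dp":[-1,0,0],"spin":0},
    {"dp":[-1,0,0],"spin":0},
    {"dp":[0,0,0],"spin":0}
  ]
}}

```text
clock: 10.35
position: [0.568, 0.1626, 0.0901]
ee_rot: [0.089, 0.996, -0.0, -0.0]
ft_force: [2.8, -2.8, -0.1]
grip_width: 1.001
grasp_force: 1.8
```

{"op": "arm_command", "data": {
  "plan": [
    {"dp":[-1,0,0],"spin":0},
    {"dp":[-1,0,0],"spin":0},
    {"dp":[-1,0,0],"spin":0},
    {"dp":[0,0,0],"spin":0}
  ]
}}

```text
clock: 10.75
position: [0.5704, 0.1635, 0.0899]
ee_rot: [0.088, 0.996, 0.0, -0.001]
ft_force: [0.4, -1.1, -0.3]
grip_width: 1.001
grasp_force: 0.2
```

{"op": "arm_command", "data": {
  "plan": [
    {"dp":[-3,-1,0],"spin":0},
    {"dp":[-7,0,0],"spin":0},
    {"dp":[-10,0,0],"spin":0},
    {"dp":[-10,0,0],"spin":0},
    {"dp":[-10,0,-10],"spin":0}
  ]
}}

```text
clock: 11.25
position: [0.6105, 0.1543, 0.099]
ee_rot: [0.089, 0.996, -0.0, -0.001]
ft_force: [-0.2, 0.3, 0.1]
grip_width: 0.995
grasp_force: 0.0
```

{"op": "arm_command", "data": {
  "plan": [
    {"dp":[-10,0,-35],"spin":0},
    {"dp":[0,0,-40],"spin":0},
    {"dp":[0,0,-15],"spin":0},
    {"dp":[0,0,0],"spin":0}
  ]
}}

```text
clock: 11.65
position: [0.622, 0.153, 0.1931]
ee_rot: [0.089, 0.996, 0.001, 0.002]
ft_force: [1.5, 0.6, -0.4]
grip_width: 1.001
grasp_force: 0.0
```

```bash
python3 - <<'E'
from h import *
o,R=st(); im=viewer.camera('wrist'); s=viewer.camera('scene')[200:400,200:460]
s=cv2.resize(s,None,fx=1.5,fy=1.5,interpolation=cv2.INTER_CUBIC); c=im[60:300,120:520]
W=np.zeros((600,400,3),np.uint8); W[:240]=c; W[300:600,:390]=s; cv2.imwrite('pics/b6.png',W)
for c in ['wrist','scene']:
  for n in ['switch_tip','pan_far_rim','catch']:
    for r in finder.find_in(c,n)[:2]: print(c,n,round(r['score'],2),np.round(r['position'],3),tab(r['position']).round(4))
E
```

```text
t 11.65 tcp [0.622  0.153  0.1931] tab [0.1589 0.001 ] F [-1.37  0.81  0.39] yaw -0.1782 w 1.001
wrist switch_tip 0.9 [0.472 0.019 0.086] [ 0.0363 -0.1576]
wrist pan_far_rim 0.87 [0.521 0.167 0.048] [ 0.0569 -0.0037]
scene switch_tip 0.51 [0.456 0.011 0.1  ] [ 0.0218 -0.1685]
scene pan_far_rim 0.68 [0.492 0.187 0.071] [0.0253 0.0106]
scene catch 0.71 [0.498 0.07  0.043] [ 0.0524 -0.1032]
scene catch 0.21 [0.492 0.189 0.076] [0.0247 0.0124]
```

View pics/b6.png

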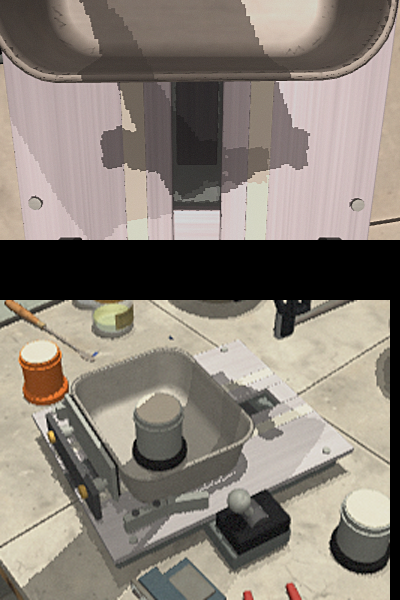

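```bash
python3 - <<'E'
from h import *
todp(-.02,-.165,.2)
for uv in [(410,350),(470,350)]: print(ray('top',uv,.08).round(3),tab(ray('top',uv,.08)).round(3))
for uv in [(318,140)]: o=manip.get_obs();X=wray(uv,.109,o);print('rim',tab(X).round(4))
E
```

```text
t 12.05 tcp [0.6197 0.1529 0.1893] tab [0.1568 0.0004] F [0.13 1.08 0.36] yaw -0.1778 w 0.997
dp mm [ 177.6 -164.5  -10.4]
[0.381 0.037 0.08 ] [-0.057 -0.157]
[ 0.378 -0.068  0.08 ] [-0.041 -0.261]
rim [0.0927 0.0002]
```

{"op": "arm_command", "data": {
  "plan": [
    {"dp":[20,-30,-10],"spin":0},
    {"dp":[40,-34,0],"spin":0},
    {"dp":[40,-34,0],"spin":0},
    {"dp":[40,-34,0],"spin":0},
    {"dp":[37,-32,0],"spin":0}
  ],
  "grip": 1
}}

```text
clock: 12.55
position: [0.4214, 0.0257, 0.1998]
ee_rot: [0.089, 0.996, 0.0, -0.0]
ft_force: [0.6, -0.9, 1.2]
grip_width: 0.142
grasp_force: 0.0
```

{"op": "arm_command", "data": {
  "plan": [
    {"dp":[0,0,0],"spin":0},
    {"dp":[0,0,0],"spin":0},
    {"dp":[0,0,0],"spin":0}
  ]
}}

```text
clock: 12.85
position: [0.4241, 0.0271, 0.2005]
ee_rot: [0.089, 0.996, 0.0, 0.0]
ft_force: [1.0, -0.8, 0.4]
grip_width: 0.001
grasp_force: 0.0
```

```bash
python3 - <<'E'
from h import *
todp(-.02,-.165,.098)
o=manip.get_obs(); cv2.imwrite('pics/w7.png',viewer.camera('wrist'))
for r in finder.find_in('wrist','switch_tip')[:2]: print(round(r['score'],2),np.round(r['position'],3),tab(r['position']).round(4),wp(r['position'],o).round(0))
E
```

```text
t 12.85 tcp [0.4241 0.0271 0.2005] tab [-0.0127 -0.1589] F [-1.08 -0.58 -0.41] yaw -0.1772 w 0.001
dp mm [  7.4  -6.1 102.5]
0.6 [0.449 0.013 0.092] [ 0.0145 -0.1681] [303. 285.]
```

View pics/w7.png

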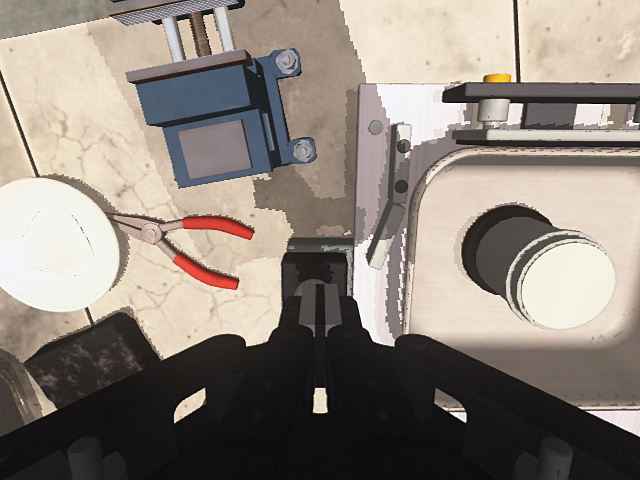

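```bash
python3 - <<'E'
from h import *
o,R=st()
print(wp(np.r_[O+.0195*ex-.162*ey,.092],o), [tab(wray(uv,.095,o)).round(4) for uv in [(317,278),(299,295),(335,295)]])
todp(-.022,-.162,.103)
E
```

```text
t 12.95 tcp [0.4241 0.0272 0.2002] tab [-0.0127 -0.1588] F [-0.34 -0.02 -0.51] yaw -0.1769 w 0.001
[312.81471654 292.8836354 ] [array([ 0.0081, -0.1593]), array([ 0.0197, -0.1708]), array([ 0.0196, -0.1477])]
t 12.95 tcp [0.4241 0.0272 0.2002] tab [-0.0127 -0.1588] F [-0.34 -0.02 -0.51] yaw -0.1769 w 0.001
dp mm [ 9.3 -3.1 97.2]
```

{"op": "arm_command", "data": {
  "plan": [
    {"dp":[9,-1,0],"spin":0},
    {"dp":[0,0,40],"spin":0},
    {"dp":[0,0,35],"spin":0},
    {"dp":[0,0,22],"spin":0},
    {"dp":[0,0,0],"spin":0}
  ]
}}

```text
clock: 13.45
position: [0.4121, 0.027, 0.1006]
ee_rot: [0.089, 0.996, -0.001, -0.003]
ft_force: [1.0, 0.1, -0.3]
grip_width: -0.002
grasp_force: 0.0
```

{"op": "arm_command", "data": {
  "plan": [
    {"dp":[0,0,0],"spin":0},
    {"dp":[-5,0,0],"spin":0},
    {"dp":[-5,0,0],"spin":0},
    {"dp":[-4,0,0],"spin":0},
    {"dp":[-4,0,0],"spin":0}
  ]
}}

```text
clock: 13.95
position: [0.4328, 0.024, 0.1037]
ee_rot: [0.089, 0.996, 0.0, 0.0]
ft_force: [-0.4, -1.0, 0.0]
grip_width: 0.003
grasp_force: 0.0
```

{"op": "arm_command", "data": {
  "plan": [
    {"dp":[-4,0,0],"spin":0},
    {"dp":[-4,0,0],"spin":0},
    {"dp":[-4,0,0],"spin":0},
    {"dp":[-4,0,0],"spin":0},
    {"dp":[-4,0,0],"spin":0}
  ]
}}

```text
clock: 14.45
position: [0.452, 0.0204, 0.1032]
ee_rot: [0.089, 0.996, 0.0, 0.0]
ft_force: [-2.5, 0.1, 1.3]
grip_width: 0.0
grasp_force: 1.2
```

```bash
python3 -c "
from h import *
st()"
```

```text
t 14.45 tcp [0.452  0.0204 0.1032] tab [ 0.016  -0.1603] F [ 2.5  -0.34 -1.34] yaw -0.1778 w 0.0
```

Pushing the ball; about 22 mm more to the end.

{"op": "arm_command", "data": {
  "plan": [
    {"dp":[-4,0,0],"spin":0},
    {"dp":[-4,0,0],"spin":0},
    {"dp":[-4,0,0],"spin":0},
    {"dp":[-4,0,0],"spin":0}
  ]
}}

```text
clock: 14.85
position: [0.4679, 0.0176, 0.1032]
ee_rot: [0.089, 0.996, 0.0, 0.0]
ft_force: [-1.1, -0.1, 1.6]
grip_width: 0.001
grasp_force: 0.8
```

{"op": "arm_command", "data": {
  "plan": [
    {"dp":[-2,0,0],"spin":0},
    {"dp":[-2,0,0],"spin":0},
    {"dp":[-1,0,0],"spin":0}
  ]
}}

```text
clock: 15.15
position: [0.4725, 0.0167, 0.1032]
ee_rot: [0.089, 0.996, 0.0, 0.0]
ft_force: [-1.8, 0.0, 1.0]
grip_width: -0.001
grasp_force: 0.7
```

{"op": "arm_command", "data": {
  "plan": [
    {"dp":[-1,0,0],"spin":0},
    {"dp":[-1,0,0],"spin":0},
    {"dp":[0,0,0],"spin":0}
  ]
}}

```text
clock: 15.45
position: [0.4743, 0.0164, 0.1031]
ee_rot: [0.089, 0.996, 0.0, -0.0]
ft_force: [-0.3, 1.1, -1.6]
grip_width: 0.003
grasp_force: 0.4
```

```bash
python3 -c "
from h import *
st()"
```

```text
t 15.45 tcp [0.4743 0.0164 0.1031] tab [ 0.0386 -0.1602] F [0.52 0.98 1.61] yaw -0.1778 w 0.003
```

{"op": "arm_command", "data": {
  "plan": [
    {"dp":[-1,0,0],"spin":0},
    {"dp":[-1,0,0],"spin":0},
    {"dp":[-1,0,0],"spin":0}
  ]
}}

```text
clock: 15.75
position: [0.4772, 0.0159, 0.1031]
ee_rot: [0.089, 0.996, 0.0, -0.0]
ft_force: [-2.3, 0.6, -1.2]
grip_width: 0.003
grasp_force: 0.8
```

{"op": "arm_command", "data": {
  "plan": [
    {"dp":[-1,0,0],"spin":0},
    {"dp":[-1,0,0],"spin":0},
    {"dp":[0,0,0],"spin":0}
  ]
}}

```text
clock: 16.05
position: [0.4789, 0.0157, 0.1031]
ee_rot: [0.089, 0.996, 0.0, -0.0]
ft_force: [-4.3, 0.7, 1.1]
grip_width: -0.0
grasp_force: 2.0
```

{"op": "arm_command", "data": {
  "plan": [
    {"dp":[-1,0,0],"spin":0},
    {"dp":[0,0,0],"spin":0}
  ]
}}

```text
clock: 16.25
position: [0.4791, 0.0156, 0.1029]
ee_rot: [0.089, 0.996, 0.0, -0.001]
ft_force: [-7.1, 1.9, 2.2]
grip_width: -0.004
grasp_force: 4.1
```

{"op": "arm_command", "data": {
  "plan": [
    {"dp":[-1,0,0],"spin":0},
    {"dp":[0,0,0],"spin":0}
  ]
}}

```text
clock: 16.45
position: [0.4793, 0.0156, 0.1028]
ee_rot: [0.089, 0.996, 0.0, -0.002]
ft_force: [-12.7, 2.1, 7.2]
grip_width: 0.001
grasp_force: 6.4
```

Hard end reached; back off towards the robot, lift clear, and check.

{"op": "arm_command", "data": {
  "plan": [
    {"dp":[3,0,0],"spin":0},
    {"dp":[10,0,0],"spin":0},
    {"dp":[20,0,0],"spin":0},
    {"dp":[15,0,0],"spin":0},
    {"dp":[0,0,-30],"spin":0}
  ]
}}

```text
clock: 16.95
position: [0.4303, 0.0236, 0.1308]
ee_rot: [0.088, 0.996, -0.001, -0.003]
ft_force: [-0.1, 0.8, -0.4]
grip_width: -0.002
grasp_force: 0.0
```

{"op": "arm_command", "data": {
  "plan": [
    {"dp":[0,0,-45],"spin":0},
    {"dp":[0,-40,-40],"spin":0},
    {"dp":[0,-40,-20],"spin":0},
    {"dp":[0,0,0],"spin":0},
    {"dp":[0,0,0],"spin":0}
  ]
}}

```text
clock: 17.45
position: [0.4208, -0.0509, 0.2341]
ee_rot: [0.09, 0.996, 0.0, 0.001]
ft_force: [0.6, -0.4, -1.0]
grip_width: 0.0
grasp_force: 0.0
```

```bash
python3 - <<'E'
from h import *
st(); a=viewer.camera('top')[175:390,235:445]; b=viewer.camera('scene')[200:400,200:460]
a=cv2.resize(a,None,fx=1.8,fy=1.8); b=cv2.resize(b,None,fx=1.5,fy=1.5); W=np.zeros((400,790,3),np.uint8); W[:a.shape[0],:a.shape[1]]=a; W[:300,395:785]=b
cv2.imwrite('pics/f.png',W)
E
```

```text
t 17.45 tcp [ 0.4208 -0.0509  0.2341] tab [-0.0018 -0.2361] F [-0.65 -0.28  0.95] yaw -0.1797 w 0.0
```

View pics/f.png

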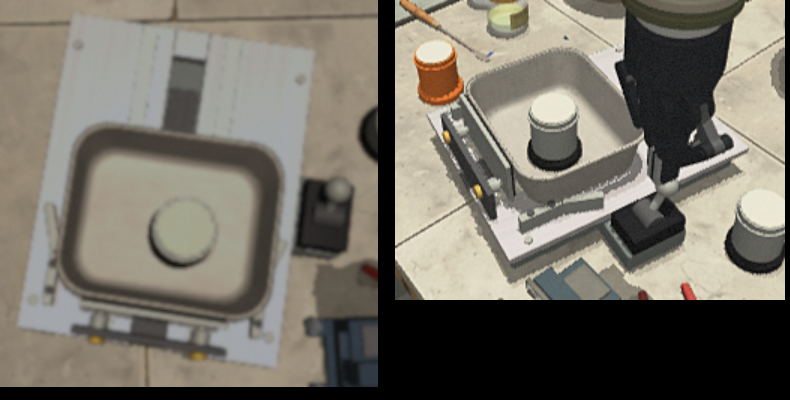

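```bash
python3 -c "
from h import *
print(manip.hand_in())"
```

```text
the job is handed in; nothing more can be done
None
```

I drew the pan in and let it go, and by feel and the last pictures it is caught between the stop and the bolt. I then pushed the lever over to its hard end, with the flask still standing, and handed the job in at about 17.5 s; no verdict came back, and the bolt itself was never clearly visible.

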